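Wedge up a cutting-board glue-up

TASK

Stand the loose clamping caul (the straight bar with a grip) flat on the jig's bed in the open bay between the strips and the sliding jaw, alongside the strips, and let go of it. Then push the capstan's spokes round, clockwise from above, until the jaw has closed caul and strips up against the fence. Last, put the wedge flat into the gap between the jaw and the fixed heel, thin end first pointing away from the robot, and drive it in firmly so that it stays jammed and locks the load tight, leaving the glue, hammer and offcut alone.

Things in the scene. Friction and masses are not known exactly. Their poses are not given: they have to be found in the camera images.
- jig: Plywood clamping jig fixed to the bench. Origin at bench level. Bed top at z = 18 mm; bed 200 mm along jig x (-100 to +100), 432 mm along y (-217 to +215). Along jig y, from -y: fence on rubber buffers (26 mm high, inner face y = -171 mm, gives 1 mm per 5 N towards -y), two loose strips, open bay, sliding jaw, wedge gap, heel, capstan. Jig x points away from the robot.
- bay (a point): Point on the bed at jig x = 0, y = -63 mm: middle of the bay when it is open (about 51 to 65 mm wide there, 160 mm along x). When the load is closed up the caul's centre lies at jig y = -84 mm (up to 6 mm less when squeezed) and the jaw's front face at y = -69 mm.
- jaw: Sliding jaw of dark wood, 120 mm along jig x, 26 mm high, on the bed. Origin: bottom middle of its front face (towards the strips, square to jig y). Its back slopes: 26 mm thick at the -x end, 36 middle, 46 at +x. Slides along jig y only, from y = -33 mm (open) to -y; friction 2.5 N. A rack behind its +x end (jig x = 65 to 90 mm) links it to the capstan and cannot be felt.
- heel: Fixed pale block, 130 mm along jig x, 24 mm thick, 26 mm high on the bed. Origin: bottom middle of its face towards the jaw (square to jig y, at y = +15 mm). The gap between jaw and heel narrows towards +x by 1 mm in 6, as the wedge does; at jig x = 0 it is 12 mm wide with the capstan at 0 and 48 mm with the load closed up.
- capstan (a joint): Angle (rad) of the steel capstan, upright axis, four level spokes at right angles; at 0 they lie along jig x and y. Grows clockwise seen from above and then closes the jaw, 12 mm per rad. Starts at 0 to 0.7. Turns easily (1 to 3 N at a spoke) until the load is closed up at 3.0; then the push rises (6 N at about 3.3); let go, it springs back to about 3.0 and stays.
- hub (a point): Point on the capstan's axis (jig x = +30, y = +139 mm) at the spokes' centre line, 70 mm over the bench. Spokes 14 mm thick, with 22 mm end balls, 77 mm reach from the axis; hub 40 mm thick, its top 89 mm over the bench. Push well at 48 mm from the axis. The gear housing below is 86 mm square, its top 42 mm over the bench.
- caul: Loose clamping caul: straight bar of pale wood, 160 mm long (x), 30 wide (y), 30 high, origin under its centre. On the middle of its top an upright grip, 60 mm long (x), 24 mm thick (y), from 30 to 75 mm over the underside: take it across the 24 mm, above the bar. 0.1 to 0.2 kg. Starts on the bench on one side of the jig, the wedge on the other.
- wedge: Loose pale wedge, 120 mm long (x), 30 high, origin under its middle. 41 mm wide at the thin end (+x), 61 at -x. Straight face at y = +25.5 mm (goes along the heel); the other slopes (y = -25.5 at the middle; along the jaw's back). Upright grip on the middle of its top as on the caul: 60 mm (x) by 24 mm (y), 30 to 75 mm over the underside. 0.1 to 0.25 kg.
- gap (a point): Point on the bed at jig x = -18, y = -10.5 mm; the wedge's origin is here when it touches jaw and heel. Lowered onto the bed 55 mm short of this (jig -x) and 4.5 mm towards the jaw, it clears both. Drive it to +x with about 20 N; it jams 6 to 30 mm past this point. The heel is rigid: push the let-go wedge from behind, or hold it 2 mm off the heel (it settles when let go).
- wedge_thin (a point): Middle of the wedge's thin end face, 60 mm along the wedge's x from its origin, 15 mm over its underside.
- strip_a: Pale wooden strip of the board, 160 mm long (x), 36 wide (y), 30 high, loose on the bed by the fence. Origin under its centre.
- strip_b: The second strip, dark, same size, loose beside strip_a towards the bay, a few mm of slack between. At the start its face towards the bay is at jig y = -93 to -97 mm.
- glue: Bystander: white glue bottle, 150 mm high, 60 mm thick, upright beyond the jig.
- hammer: Bystander: hammer with a blue handle, 280 mm long, lying beyond the jig.
- offcut: Bystander: dark offcut of wood, 140 x 45 x 25 mm, lying beyond the jig.
There are look-alikes about, which are no part of the job. What is shaped like the caul but orange or purple is not meant.

How it is judged:
By the outcome, as a careful person would: the job done as asked, in the order asked, and still so for the second after the job is handed in, with the robot touching nothing.
It also fails if it takes over 72 s, if anything falls off the work surface, if the arm or the gripper's body presses on something with over 40 N, if the wrist force passes 120 N, or if a joint passes its speed limit or range.

ROBOT

A 6-joint arm with a two-finger parallel gripper is mounted at the origin on the work surface. World frame = base frame: x ahead of the robot, y to its left, z up, the work surface at z = 0. Lengths are in mm, angles in degrees, forces in N, time in s.
With the tool pointing down it reaches from about 300 to 850 mm from the base axis. Payload 4.2 kg.
Tool frame: the origin (TCP) lies at the very end of the fingers, on their centre line; the grasp point (between the pads) lies 19 mm behind it; x points along the fingers, z is the direction in which the jaws open and shut, and the axes are right-handed (so a half turn about x gives the same grasp; the last joint's range is limited). The gripper opens to 91 mm and grips with 3 to 60 N. Pads are 32 mm wide; open, the fingers measure 118 mm over their backs; the gripper's body (76 mm by 178 mm) begins 60 mm behind the grasp point.
Start: joints at [-75.63, 18.312, 89.639, -0, 72.044, -1.146], TCP at [153.816, -554.061, 213.976] pointing down, gripper open.
Joint ranges: [-177.97, 177.97], [-48.28, 115.42], [12.27, 149.76], [-77.06, 257.06], [2.81, 150.46], [-146.56, 146.56]. Speed limits (degrees/s): [147.25, 147.25, 180, 180, 180, 180].

INTERFACE

Orientations are given as [roll, pitch, yaw] about the fixed x, y, z axes, in that order (R = Rz(yaw) Ry(pitch) Rx(roll)).
In Python, from workcell import state, grab_frame, camera_info, env, search_frame, place_of gives the robot as it stands.
- The arm moves only by the tool drive_tool, never from a script. Its argument "plan" is a list of rows, each a list of 7 numbers: the turn, a rotation vector about the world's x, y, z in degrees, then the shift along the world's x, y, z in mm, then the finger opening in mm, from 0 to 91.2. In form: [[wx, wy, wz, dx, dy, dz, jaw], ...]. A call has 1 to 10 rows; each row is the pose to reach, as a shift and turn from the pose measured when the call began; what a row does not reach only later rows make up. A row lasts 1/8 s, in which the tool goes at most 62.5 mm and 10.7 degrees, less where a joint would pass 70% of its speed; a pose out of reach is approached as far as the arm can. A call with a gripper value outside its range is refused whole. The fingers move at their own pace and stop on an object; "grip_force" is the grip in N (left out, the last holds). Time passes only in rows, so rows that repeat a pose let the fingers close. It gives the time, the measured TCP pose, the force and the opening at its end, in the units of the state.
- state(): the state, without advancing time (a new reading comes with each control period).
- grab_frame(name): name is "side" or "top" or "wrist"; returns the picture (384x512x3 uint8, red, green, blue); there is no depth.
- camera_info(name): a dict with "intrinsics" (3x3 intrinsics, pixels), "origin" and "orientation" of the camera in the world; the wrist camera has in their place "hand_eye" (4x4, takes a point from camera to tool coordinates, whose origin is the TCP and whose axes are the tool frame's). Camera axes: x right, y down, z forward; pixel columns grow to the right and rows downward; lengths in mm; the calibration is good to about 2 mm. A picture is of the moment at which its call begins: read the wrist's pose just before it. camera_info takes no time and is no camera call.
- env.job_done(): hands the job in, once; it reports no verdict.
Trained networks look in the newest picture that a camera, given by its name, has taken for a name from the list of things; names that differ only in an ending like _2 or _b are one class to them, and where a whole thing is asked for, a point or a joint stands for the part that bears it (a point fixed in the world has none). Each returns a list of dicts, best first, with "p" (0 to 1); they miss things now and then, are a little off and sometimes report something else, mostly with a low value. They report only what shows in the picture. A call takes as long as a camera call. They do not tell look-alikes from the thing itself.
- search_frame(camera, label): "rect" ([left, top, right, bottom] as shares, 0 to 1, of the picture: columns of its width, rows of its height, round what is visible of it).
- place_of(camera, label): "location" ([column, row] as shares, 0 to 1, of the picture: columns of its width, rows of its height: a listed point, or the origin of a listed thing).
The state is a dict: "time_s": time; "qpos": joint angles; "qvel": joint speeds; "effort": joint torques, N m; "ee_pos": TCP position; "ee_rot": TCP orientation; "force": force on the tool from outside, world axes, zero at the start; "torque": the same for the moment, N m; "gripper_width": finger opening in mm.
Only numpy, scipy, OpenCV 4.12 (cv2) and the standard library are available. Lean on these libraries where they do the work, as an engineer would, in place of code of your own. Each camera call takes 0.05 s, during which the arm holds its last target. There are 200 camera calls.

## Working session

There is one attempt and no reset: what is moved stays moved. The work goes in short steps, Python scripts to look and compute and a tool call to move; the robot and the scene stay as the last step left them, time stands still between calls to the robot, and variables do not carry over. Pictures are saved under pics/ and viewed, about 8 in all and at most 12, crops included, and the job is handed in when it is done.

Besides the shell and the picture viewer there is one more tool, called after "Call:" as name([rows], argument=value, ...), one row to a line, values as JSON. drive_tool: Moves the arm, as the interface text tells. Its arguments: {"type":"object","properties":{"plan":{"type":"array"},"grip_force":{"type":"number"}},"required":["plan"]}

```bash
mkdir -p pics; ls; cat > h.py <<'E'
import numpy as np,cv2
from scipy.spatial.transform import Rotation as R
from workcell import state, grab_frame, camera_info, env, search_frame, place_of
E
python3 - <<'E'
from h import *
s=state();print(s)
for n in ("top","side"):
    i=camera_info(n);print(n,i)
    im=grab_frame(n);cv2.imwrite(f"pics/{n}0.png",cv2.resize(im[:,:,::-1],(800,600)))
    for l in "jig bay jaw heel hub caul wedge gap wedge_thin strip_a strip_b capstan".split():
        r=place_of(n,l); print(n,l,[(round(d['p'],2),np.round(np.array(d['location'])*[512,384],1).tolist()) for d in r[:4]])
E
```

```text
pics
{'time_s': 0.0, 'qpos': array([-7.56307331e+01,  1.83510075e+01,  8.97055548e+01, -6.55112461e-04,
        7.20426775e+01, -1.14617062e+00]), 'qvel': array([ 0.0132178 ,  0.02794089, -0.07445841,  0.08688358, -0.04973825,
        0.09666448]), 'effort': array([-2.67892086e-03, -4.12458980e+01, -2.31973118e+01,  7.25192553e-02,
        4.57534462e-02, -1.36464464e-04]), 'ee_pos': array([ 153.68368271, -553.56967361,  213.13238982]), 'ee_rot': array([179.21342474,  89.90075828, 104.72906481]), 'force': array([-0.58946335,  0.88999253, -0.9861875 ]), 'torque': array([-0.03094285,  0.09472092,  0.03588231]), 'gripper_width': 91.29349903393654}
top {'intrinsics': array([[394.23639152,   0.        , 266.17415051],
       [  0.        , 394.23639152, 190.6186988 ],
       [  0.        ,   0.        ,   1.        ]]), 'origin': array([ 417.25306439,   75.05977666, 1463.21251113]), 'orientation': array([-1.75958962e+02, -1.70903044e-01, -8.96348908e+01])}
top jig [(0.58, [282.0, 176.6])]
top bay [(0.64, [298.2, 176.1])]
top jaw [(0.64, [289.8, 176.5]), (0.32, [283.7, 178.1])]
top heel [(0.66, [323.1, 175.5]), (0.62, [283.0, 180.9])]
top hub [(0.6, [247.3, 167.9])]
top caul [(0.85, [194.6, 149.0]), (0.77, [170.5, 255.0]), (0.67, [142.1, 159.7]), (0.62, [176.7, 202.1])]
top wedge [(0.65, [391.1, 198.2]), (0.21, [284.6, 175.6])]
top gap [(0.78, [287.6, 182.2])]
top wedge_thin [(0.98, [392.9, 184.8]), (0.65, [315.7, 172.9]), (0.27, [291.3, 176.3])]
top strip_a [(0.6, [322.4, 174.5])]
top strip_b [(0.6, [322.4, 174.5])]Traceback (most recent call last):
  File "<stdin>", line 7, in <module>
ValueError: it knows: bay, caul, gap, glue, hammer, heel, hub, jaw, jig, offcut, strip, wedge, wedge_thin
```

```bash
python3 - <<'E'
from h import *
n="side"
print(camera_info(n), camera_info("wrist"))
im=grab_frame(n);cv2.imwrite(f"pics/{n}0.png",cv2.resize(im[:,:,::-1],(800,600)))
for l in "jig bay jaw heel hub caul wedge gap wedge_thin strip".split():
        r=place_of(n,l); print(n,l,[(round(d['p'],2),np.round(np.array(d['location'])*[512,384],1).tolist()) for d in r[:4]])
E
```

```text
{'intrinsics': array([[473.81039532,   0.        , 254.28724794],
       [  0.        , 473.81039532, 190.66768536],
       [  0.        ,   0.        ,   1.        ]]), 'origin': array([-488.80580799, 1047.13277004,  894.67696031]), 'orientation': array([-119.92378334,   -0.3303425 , -134.00481533])} {'intrinsics': array([[290.2370157 ,   0.        , 254.07568095],
       [  0.        , 290.2370157 , 188.51653203],
       [  0.        ,   0.        ,   1.        ]]), 'hand_eye': array([[-5.97976677e-05, -2.97490863e-01,  9.54724663e-01,
        -1.70482305e+02],
       [ 1.09748203e-04, -9.54724661e-01, -2.97490856e-01,
         8.39043700e+01],
       [ 9.99999992e-01,  8.69900564e-05,  8.97393956e-05,
         3.03660544e-01],
       [ 0.00000000e+00,  0.00000000e+00,  0.00000000e+00,
         1.00000000e+00]])}
side jig [(0.96, [256.3, 199.7])]
side bay [(0.75, [268.4, 192.2]), (0.58, [199.3, 191.1])]
side jaw [(0.64, [260.8, 194.8])]
side heel [(0.63, [251.3, 200.5])]
side hub [(0.93, [223.0, 195.1])]
side caul [(0.95, [118.7, 254.5]), (0.75, [223.2, 296.6]), (0.74, [187.3, 253.4]), (0.73, [264.9, 253.6])]
side wedge [(0.63, [341.0, 175.6])]
side gap [(0.74, [199.7, 190.2])]
side wedge_thin [(0.73, [332.9, 163.7]), (0.54, [271.2, 190.5])]
side strip [(0.81, [281.4, 182.2]), (0.61, [275.2, 185.6])]
```

View pics/top0.png

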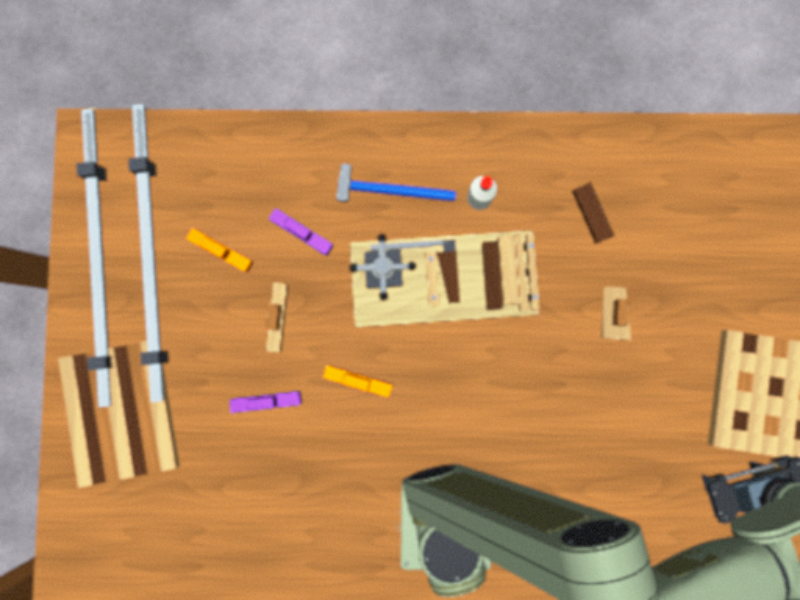

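View pics/side0.png

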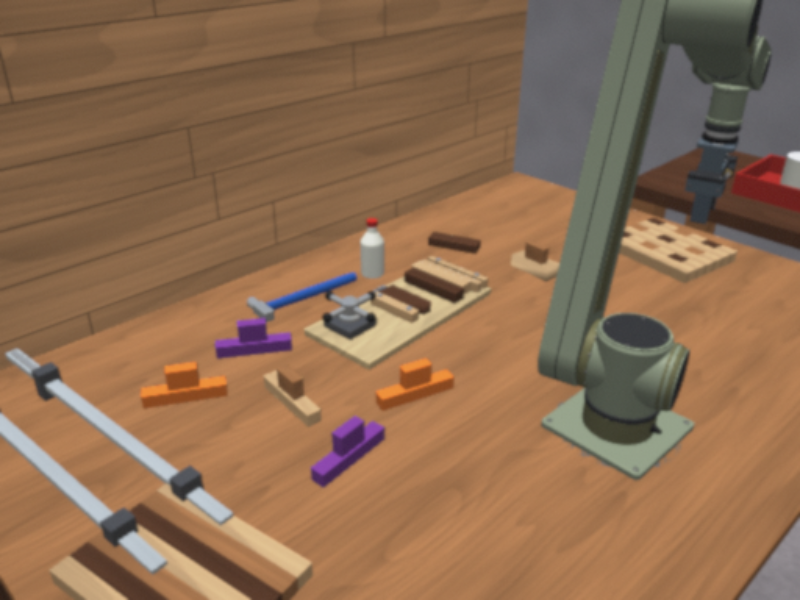

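The top view shows the jig with corners at (352,243), (533,232), (538,314) and (357,326) in 800-scale pixels. The capstan is at (382,266), on the left (+y), the natural caul at (277,317) and the wedge at (617,313). The side view agrees.

```bash
cat >> h.py <<'E'
def ray(n,px,z,st=None):
    """pixel (512x384) -> world point at height z"""
    i=camera_info(n);K=i['intrinsics']
    d=np.linalg.solve(K,np.array([px[0],px[1],1.]))
    if n=="wrist":
        H=i['hand_eye'];T=R.from_euler('xyz',st['ee_rot'],degrees=True).as_matrix()
        o=st['ee_pos']+T@H[:3,3];d=T@H[:3,:3]@d
    else:
        o=i['origin'];d=R.from_euler('xyz',i['orientation'],degrees=True).as_matrix()@d
    return o+d*(z-o[2])/d[2]
def proj(n,P,st=None):
    i=camera_info(n);K=i['intrinsics']
    if n=="wrist":
        H=i['hand_eye'];T=R.from_euler('xyz',st['ee_rot'],degrees=True).as_matrix()
        o=st['ee_pos']+T@H[:3,3];M=T@H[:3,:3]
    else: o=i['origin'];M=R.from_euler('xyz',i['orientation'],degrees=True).as_matrix()
    c=(np.atleast_2d(P)-o)@M@K.T
    return c[:,:2]/c[:,2:]
E
python3 - <<'E'
from h import *
from scipy.optimize import least_squares
im=cv2.imread("pics/top0.png")
f=lambda p,z:ray("top",np.array(p)*.64,z)[:2]
c=np.array([f(p,18) for p in [(352,243),(533,232),(538,314),(357,326)]]);print(c)
J=np.array([[100,215],[100,-217],[-100,-217],[-100,215]])
rot=lambda a:np.array([[np.cos(a),-np.sin(a)],[np.sin(a),np.cos(a)]])
s=least_squares(lambda q:((J@rot(q[2]).T+q[:2])-c).ravel(),[500,0,0]);q=s.x
print("jig",q[:2],np.degrees(q[2]),s.fun.round(1))
print("hub pred",rot(q[2])@[30,139]+q[:2],"net",ray("top",[247.3,167.9],70), ray("side",[223,195.1],70))
for n,p in(("top",[176.7,202.1]),("side",[187.3,253.4])):print("caul",ray(n,p,0))
for n,p in(("top",[391.1,198.2]),("side",[341,175.6])):print("wedge",ray(n,p,0))
print("thin",ray("top",[392.9,184.8],15),ray("side",[332.9,163.7],15))
print("caul ends top",f((280,283),30),f((273,352),30))
b=cv2.imread("pics/top0.png")
a=b[210:350,250:650]
cv2.imwrite("pics/c1.png",cv2.resize(a,(800,280),interpolation=cv2.INTER_CUBIC))
E
```

```text
[[ 648.46759062  223.41627885]
 [ 677.7198754  -205.27929001]
 [ 483.21613459 -215.66280519]
 [ 452.31001314  209.0166412 ]]
jig [565.35930815   3.87031628] 3.9620255236340336 [ 1.8  1.8  2.4 -0.4 -2.6 -3.9 -1.6  2.4]
hub pred [585.6833643  144.61097402] net [596.2662024  139.17696056  70.        ] [590.35328129 147.44883578  70.        ]
caul [475.7565093  403.08121305   0.        ]
caul [489.23039968 381.55013159   0.        ]
wedge [ 495.4424793  -393.44839538    0.        ]
wedge [ 473.51936693 -373.61753569    0.        ]
thin [ 544.19289808 -396.08476954   15.        ] [ 544.22849358 -410.05751382   15.        ]
caul ends top [551.18116044 388.9532555 ] [390.58452512 401.6410841 ]
```

```bash
cat >> h.py <<'E'
def tz(st): return R.from_euler('xyz',st['ee_rot'],degrees=True).as_matrix()
def plan(pos,yaw):
    """shift and turn needed: TCP at pos, pointing down, tool z at world heading yaw (deg)"""
    s=state();T=tz(s)
    out=[]
    for k in (0,180):
        a=np.radians(yaw+k);x=np.array([0,0,-1.]);z=np.array([np.cos(a),np.sin(a),0]);y=np.cross(z,x)
        rv=(R.from_matrix(np.c_[x,y,z])*R.from_matrix(T).inv()).as_rotvec(degrees=True);out.append(rv)
    print("pos",s['ee_pos'].round(1),"z head",np.degrees(np.arctan2(T[1,2],T[0,2])).round(2),"w",round(s['gripper_width'],1),"F",s['force'].round(1),"t",s['time_s'],"q",s['qpos'].round(0))
    print("shift",(np.array(pos)-s['ee_pos']).round(1),"turns",[o.round(2).tolist() for o in out])
E
python3 - <<'E'
from h import *
plan([480,-100,350],90); print(tz(state()).round(2))
E
```

```text
pos [ 153.8 -554.1  214. ] z head -74.48 w 91.5 F [-0.7 -0.  -0.6] t 1.15 q [-76.  18.  90.   0.  72.  -1.]
shift [326.2 454.1 136. ] turns [[-0.0, 0.01, 164.48], [0.0, 0.0, -15.52]]
[[ 0.    0.96  0.27]
 [-0.    0.27 -0.96]
 [-1.    0.    0.  ]]
```

View pics/c1.png

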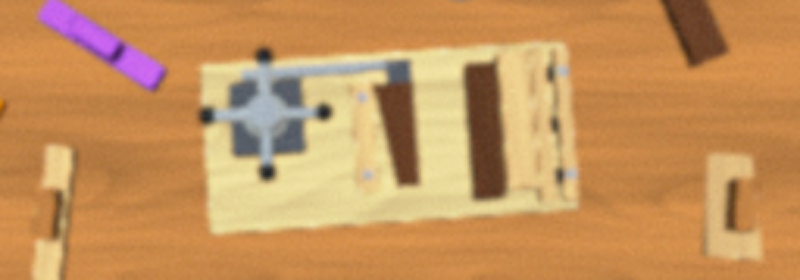

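The crop shows the jig's spokes nearly along its axes, so the capstan is at about 0. The wedge's thin end already points away from the robot. I'll move over the jig and look with the wrist camera.

Call:
drive_tool([
  [0,0,-15.5,50,72,60,91],
  [0,0,-15.5,426,614,110,91],
  [0,0,-15.5,426,614,110,91],
  [0,0,-15.5,426,614,110,91],
  [0,0,-15.5,426,614,110,91],
  [0,0,-15.5,426,614,110,91],
  [0,0,-15.5,426,614,110,91],
  [0,0,-15.5,426,614,110,91],
  [0,0,-15.5,426,614,110,91],
  [0,0,-15.5,426,614,110,91],
])

```text
time_s: 2.4
ee_pos: [503.0, -50.3, 309.8]
ee_rot: [56.2, 89.9, -33.8]
force: [1.1, -0.8, -0.6]
gripper_width: 91.1
```

Call:
drive_tool([
  [0,0,0,125,200,0,91],
  [0,0,0,125,200,0,91],
  [0,0,0,125,200,0,91],
  [0,0,0,125,200,0,91],
  [0,0,0,125,200,0,91],
])

```text
time_s: 3.02
ee_pos: [629.0, 152.7, 308.1]
ee_rot: [-69.1, 90.0, -158.8]
force: [-0.7, -0.5, 0.3]
gripper_width: 90.9
```

```bash
cat >> h.py <<'E'
def look(name,labels):
    import time
    s=state();im=grab_frame("wrist");cv2.imwrite(f"pics/{name}.png",cv2.resize(im[:,:,::-1],(800,600)))
    np.save(f"pics/{name}.npy",np.r_[s['ee_pos'],s['ee_rot']])
    for l,z in labels:
        r=place_of("wrist",l);print(l,[(round(d['p'],2),ray("wrist",np.array(d['location'])*[512,384],z,s).round(1)[:2].tolist()) for d in r[:4]])
    return s
def load(name):
    a=np.load(f"pics/{name}.npy");return dict(ee_pos=a[:3],ee_rot=a[3:])
E
python3 - <<'E'
from h import *
look("w1",[("jig",0),("bay",18),("jaw",18),("heel",18),("hub",70),("caul",0)])
plan([629,152,308],-90)
E
```

```text
jig [(0.55, [570.4, 8.4])]
bay [(0.64, [574.9, -55.1])]
jaw [(0.65, [568.0, -22.6]), (0.32, [574.6, -100.5]), (0.28, [574.2, 149.0])]
heel [(0.82, [569.3, 31.2])]
hub [(0.78, [586.2, 148.2])]
caul [(0.97, [324.1, 201.3]), (0.81, [470.9, 395.8]), (0.77, [676.8, 343.0]), (0.56, [628.8, 536.1])]
pos [627.6 148.5 310.5] z head -90.06 w 91.1 F [-0.4 -0.4  0.6] t 3.375 q [ 12.  23.  69.  -0.  88. 102.]
shift [ 1.4  3.5 -2.5] turns [[0.03, 0.09, 0.06], [0.14, -0.05, -179.94]]
```

View pics/w1.png

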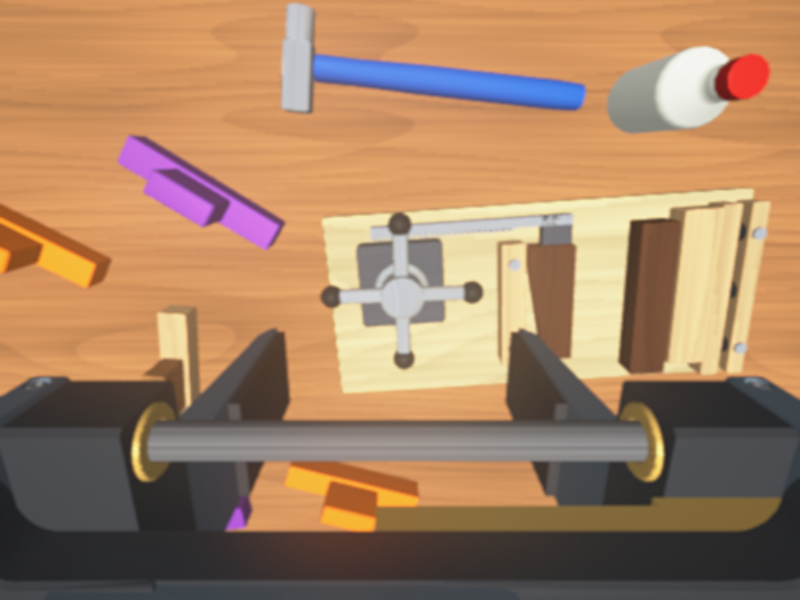

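The wrist view, in 800-scale pixels: jig corners at (322,218), (752,189) and (343,392); spoke balls at (400,223), (331,297), (472,292) and (404,359); the caul's bar top is partly visible near (178,310).

```bash
python3 - <<'E'
from h import *
from scipy.optimize import least_squares
s=load("w1");print(s['ee_pos'])
f=lambda p,z:ray("wrist",np.array(p)*.64,z,s)[:2]
c=np.array([f(p,18) for p in [(322,218),(752,189),(343,392)]])
b=np.array([f(p,70) for p in [(400,223),(331,297),(472,292),(404,359)]]);hub=b.mean(0)
J=np.array([[100,215],[100,-217],[-100,215],[30,139]]);C=np.vstack([c,hub])
rot=lambda a:np.array([[np.cos(a),-np.sin(a)],[np.sin(a),np.cos(a)]])
r=least_squares(lambda q:((J@rot(q[2]).T+q[:2])-C).ravel(),[500,0,0]);q=r.x
print("jig",q[:2],np.degrees(q[2]),r.fun.round(1),"hub",hub)
for d in b-hub: print(np.hypot(*d), (np.degrees(np.arctan2(d[1],d[0])-q[2])))
inv=lambda p:(rot(q[2]).T@(np.array(p)-q[:2])).round(1)
print("jaw front top",inv(f((574,246),44)),inv(f((571,358),44)),"back",inv(f((527,246),44)),inv(f((545,350),44)))
print("stripb face top",inv(f((632,222),48)),inv(f((622,362),48)),"heel", inv(f((524,242),44)),inv(f((500,242),44)))
print("caul end top corners",f((160,310),30),f((196,308),30))
E
```

```text
[628.96275138 152.74761282 308.06105617]
jig [566.09598902   6.96163925] 4.114036122291344 [ 0.5  0.6  0.9 -2.4 -1.6  1.4  0.3  0.3] hub [585.73060596 147.42119164]
67.23106274323474 -2.3368605455970433
66.9041713481814 88.39546984272552
66.22572804124404 -91.86063402582376
66.9297951861759 -181.75878400233486
jaw front top [ 59.4 -31.2] [-60.3 -33.9] back [62.4 14.4] [-49.2  -6.4]
stripb face top [ 79.8 -83.4] [-66.5 -85.6] heel [66.6 17.4] [68.1 40.6]
caul end top corners [554.96314001 399.83525894] [557.34492344 361.87687668]
```

Call:
drive_tool([
  [0,0,0,-40,43,0,91],
  [0,0,0,-229,246,-100,91],
  [0,0,0,-229,246,-100,91],
  [0,0,0,-229,246,-100,91],
  [0,0,0,-229,246,-100,91],
  [0,0,0,-229,246,-100,91],
  [0,0,0,-229,246,-100,91],
  [0,0,0,-229,246,-100,91],
])

```text
time_s: 4.38
ee_pos: [399.3, 393.9, 211.3]
ee_rot: [87.3, 89.8, -2.8]
force: [0.3, 0.1, -0.3]
gripper_width: 91.1
```

```bash
python3 - <<'E'
from h import *
look("w2",[("caul",0)])
plan([476,397,200],-94.5)
E
```

```text
caul [(0.86, [275.5, 416.0]), (0.78, [324.4, 203.0]), (0.57, [473.1, 397.1])]
pos [399.8 393.6 211.4] z head -90.16 w 91.3 F [-0.6 -1.3 -0.8] t 4.475 q [ 43.  17.  92.  -0.  71. 134.]
shift [ 76.2   3.4 -11.4] turns [[-0.01, 0.17, -4.34], [-0.27, -0.01, 175.66]]
```

View pics/w2.png

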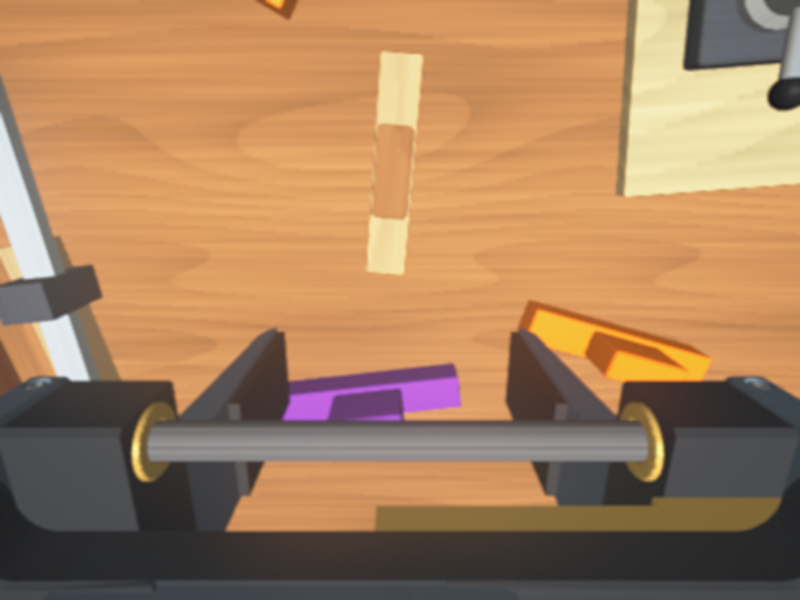

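The natural caul's bar has corners at (382,52), (422,54), (404,274) and (367,272). Its grip top runs from (378,124) to (407,219).

```bash
python3 - <<'E'
from h import *
s=load("w2")
f=lambda p,z:ray("wrist",np.array(p)*.64,z,s)[:2]
for pts,z in(([(382,52),(422,54),(404,274),(367,272)],30),([(378,124),(414,126),(407,219),(371,217)],75)):
    c=np.array([f(p,z) for p in pts]);a=(c[0]+c[1]-c[2]-c[3])/2
    print(c.mean(0),np.hypot(*a),np.hypot(*(c[0]-c[1])),np.degrees(np.arctan2(a[1],a[0])))
E
```

```text
[471.50228229 396.01755267] 158.8082401206839 27.94031452620654 -4.66372554148352
[471.48972714 396.19237364] 58.95103461375054 22.897721469788827 -4.702009096324332
```

Call:
drive_tool([
  [0,0,-4.5,36,1,-20,91],
  [0,0,-4.5,71.7,2.4,-60,91],
  [0,0,-4.5,71.7,2.4,-100,91],
  [0,0,-4.5,71.7,2.4,-125,91],
  [0,0,-4.5,71.7,2.4,-150,91],
  [0,0,-4.5,71.7,2.4,-174,91],
  [0,0,-4.5,71.7,2.4,-174,91],
  [0,0,-4.5,71.7,2.4,-174,91],
])

```text
time_s: 5.48
ee_pos: [472.8, 396.0, 38.6]
ee_rot: [110.2, 89.7, 15.5]
force: [0.6, -0.7, -0.8]
gripper_width: 90.8
```

Call:
drive_tool([
  [0,0,0,0,0,0,10],
  [0,0,0,0,0,0,10],
  [0,0,0,0,0,0,10],
  [0,0,0,0,0,0,10],
  [0,0,0,0,0,0,10],
  [0,0,0,0,0,0,10],
], grip_force=25)

```text
time_s: 6.22
ee_pos: [472.8, 396.0, 38.5]
ee_rot: [109.2, 89.7, 14.5]
force: [-1.1, -0.8, 0.3]
gripper_width: 33.4
```

```bash
python3 - <<'E'
from h import *
plan([480,350,200],-86)
E
```

```text
pos [472.8 396.   38.5] z head -94.73 w 33.4 F [-1.1 -0.8  0.3] t 6.225 q [ 39.  31.  97.  -0.  52. 134.]
shift [  7.2 -46.  161.5] turns [[-0.09, 0.26, 8.73], [0.39, 0.13, -171.27]]
```

Call:
drive_tool([
  [0,0,0,0,0,0,10],
  [0,0,0,0,0,0,10],
  [0,0,0,0,0,0,10],
  [0,0,0,0,0,30,10],
  [0,0,0,0,0,70,10],
  [0,0,0,0,0,120,10],
  [0,0,0,0,0,160,10],
  [0,0,4,5,-40,161,10],
  [0,0,8.8,10,-90,161,10],
  [0,0,8.8,15,-140,161,10],
])

```text
time_s: 7.48
ee_pos: [487.5, 254.6, 199.3]
ee_rot: [105.5, 89.7, 19.7]
force: [0.9, -0.7, -1.5]
gripper_width: 24.1
```

```bash
python3 - <<'E'
from h import *
plan([571.5,-56,200],-86)
E
```

```text
pos [487.5 254.6 199.3] z head -85.85 w 24.1 F [ 0.9 -0.7 -1.5] t 7.475 q [ 26.  16.  94.  -0.  69. 112.]
shift [  84.  -310.6    0.7] turns [[-0.09, 0.25, -0.15], [-0.39, -0.14, 179.85]]
```

Go over the bay at about z=140 (caul underside about 100), then check with the camera.

Call:
drive_tool([
  [0,0,0,14,-52,0,10],
  [0,0,0,28,-104,0,10],
  [0,0,0,42,-156,0,10],
  [0,0,0,56,-208,0,10],
  [0,0,0,70,-260,0,10],
  [0,0,0,84,-310,0,10],
  [0,0,0,84,-310,-50,10],
  [0,0,0,84,-310,-70,10],
  [0,0,0,84,-310,-70,10],
  [0,0,0,84,-310,-70,10],
])

```text
time_s: 8.72
ee_pos: [572.3, -55.4, 130.3]
ee_rot: [97.6, 89.6, 11.7]
force: [1.1, -0.8, -1.5]
gripper_width: 23.3
```

```bash
python3 - <<'E'
from h import *
look("w3",[("bay",18),("jaw",18)])
plan([571.5,-56,57],-86)
E
```

```text
bay []
jaw []
pos [572.3 -55.3 130.7] z head -85.83 w 24.1 F [-0.3  0.4 -2.1] t 8.875 q [-7. 22. 97.  0. 61. 79.]
shift [ -0.8  -0.7 -73.7] turns [[-0.07, 0.39, -0.17], [-0.62, -0.1, 179.83]]
```

View pics/w3.png

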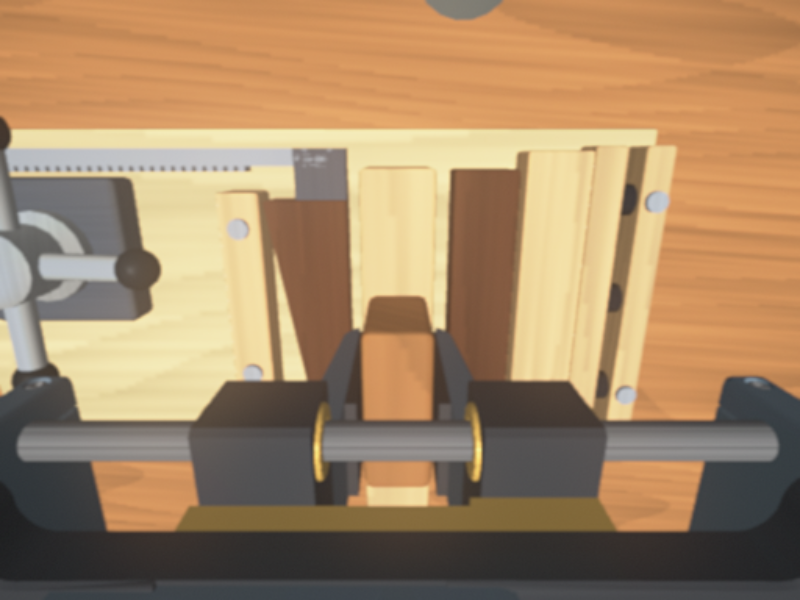

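The caul (bar 360–436, far end at row 170) hangs between the jaw face (x≈348) and strip_b (x≈451), well aligned. Checking the numbers, and refining the jig pose from this near view.

```bash
python3 - <<'E'
from h import *
s=load("w3")
f=lambda p,z:ray("wrist",np.array(p)*.64,z,s)[:2].round(1)
for n,p,z in [("caulL",(360,170),122),("caulR",(436,170),122),("jaw far",(347,200),44),("jaw near",(351,330),44),("strip far",(451,170),48),("strip near",(446,340),48),("jig corner far fence",(656,130),18),("far edge left",(10,128),18),("heel far L",(218,192),44),("heel far R",(266,194),44),("heel face near",(280,372),44)]: print(n,f(p,z))
E
```

```text
caulL [649.  -36.1]
caulR [651.1 -65. ]
jaw far [629.7 -23.7]
jaw near [552.3 -29.2]
strip far [650.1 -79.3]
strip near [551.6 -86.9]
jig corner far fence [ 680.8 -200.6]
far edge left [654.4 178.2]
heel far L [628.9  47.9]
heel far R [629.7  21.4]
heel face near [520.9  13.9]
```

Call:
drive_tool([
  [0,0,0,-1,0,-25,10],
  [0,0,0,-1,0,-45,10],
  [0,0,0,-1,0,-60,10],
  [0,0,0,-1,0,-68,10],
  [0,0,0,-1,0,-74,10],
  [0,0,0,-1,0,-74.5,10],
  [0,0,0,-1,0,-74.5,10],
])

```text
time_s: 9.75
ee_pos: [571.6, -55.4, 56.5]
ee_rot: [94.0, 89.6, 8.2]
force: [0.5, 0.3, -1.3]
gripper_width: 24.0
```

Call:
drive_tool([
  [0,0,0,0,0,0,60],
  [0,0,0,0,0,0,60],
  [0,0,0,0,0,0,60],
  [0,0,0,0,0,0,60],
  [0,0,0,0,0,40,60],
  [0,0,0,0,0,90,60],
  [0,0,0,0,0,140,60],
  [0,0,0,0,0,140,20],
])

```text
time_s: 10.75
ee_pos: [574.2, -55.7, 201.1]
ee_rot: [85.7, 89.0, -0.1]
force: [-0.7, -0.1, -0.6]
gripper_width: 52.6
```

```bash
python3 - <<'E'
from h import *
plan([571.5,-56,57],-86)
grab_frame("top");
E
```

```text
pos [574.2 -55.7 201.1] z head -85.83 w 52.6 F [-0.7 -0.1 -0.6] t 10.75 q [-7. 18. 91.  0. 69. 79.]
shift [  -2.7   -0.3 -144.1] turns [[0.0, 0.99, -0.17], [-1.55, 0.01, 179.83]]
```

Call:
drive_tool([
  [0,0,0,-7,55,0,0],
  [0,0,0,-14,110,0,0],
  [0,0,0,-20.9,168.6,0,0],
  [0,0,0,-20.9,168.6,-40,0],
  [0,0,0,-20.9,168.6,-70,0],
  [0,0,0,-20.9,168.6,-90,0],
  [0,0,0,-20.9,168.6,-90,0],
])

```text
time_s: 11.68
ee_pos: [549.1, 112.8, 105.2]
ee_rot: [76.2, 89.7, -9.6]
force: [0.2, 0.2, 0.3]
gripper_width: 0.4
```

```bash
python3 - <<'E'
from h import *
s=look("w4",[("hub",70)])
plan([553.3,112.9,55],-86)
E
```

```text
hub []
pos [551.3 113.1 107.9] z head -85.83 w 0.5 F [ 0.1  0.9 -0.3] t 11.775 q [ 10.  22. 101.  -0.  57.  96.]
shift [  2.   -0.2 -52.9] turns [[-0.02, 0.6, -0.17], [-0.94, -0.03, 179.83]]
```

View pics/w4.png

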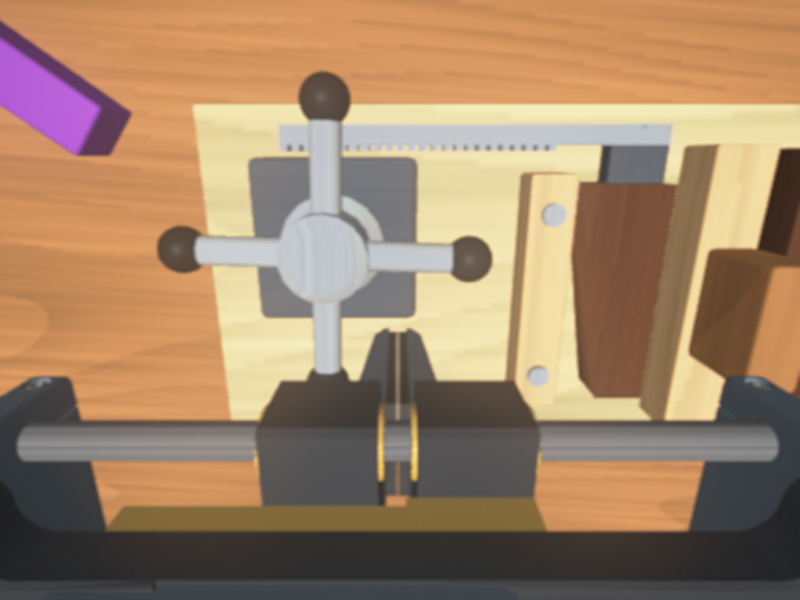

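The post is between the -x spoke (column 327) and the -y spoke (row 258, ball at (470,259)). The balls are at (325,97), (181,249) and (470,259).

```bash
python3 - <<'E'
from h import *
s=load("w4")
f=lambda p,z:ray("wrist",np.array(p)*.64,z,s)[:2]
a,b,c=f((325,97),70),f((181,249),70),f((470,259),70)
print(a,b,c,(b+c)/2,np.hypot(*(b-c))/2,"hubtop",f((323,258),89)); h=(b+c)/2
print(np.degrees(np.arctan2(*(c-b)[::-1])),np.degrees(np.arctan2(*(a-h)[::-1])))
for n in range(0,11): pass
hub=np.array([586.,148.])
for st,en in((227,127),(127,57),(57,17)):
    p0=np.array([551.3,113.1]) if st==227 else hub+48*np.array([np.cos(np.radians(st)),np.sin(np.radians(st))])
    print(st,[ (hub+48*np.array([np.cos(np.radians(t)),np.sin(np.radians(t))])-p0).round(0).tolist() for t in np.linspace(st,en,11)[1:]])
E
```

```text
[653.27102088 150.12513432] [583.75037314 214.5770451 ] [588.74627893  81.16620313] [586.24832603 147.87162411] 66.75217567696077 hubtop [588.67541196 146.40014161]
-87.85541697207366 1.9257357658085292
227 [[-4.0, 6.0], [-8.0, 13.0], [-11.0, 21.0], [-13.0, 29.0], [-13.0, 37.0], [-12.0, 46.0], [-9.0, 54.0], [-6.0, 61.0], [-0.0, 68.0], [6.0, 73.0]]
127 [[5.0, 3.0], [10.0, 6.0], [16.0, 8.0], [21.0, 9.0], [27.0, 10.0], [33.0, 9.0], [39.0, 9.0], [45.0, 7.0], [50.0, 5.0], [55.0, 2.0]]
57 [[3.0, -2.0], [5.0, -4.0], [8.0, -6.0], [10.0, -9.0], [12.0, -11.0], [14.0, -14.0], [16.0, -17.0], [17.0, -20.0], [19.0, -23.0], [20.0, -26.0]]
```

Call:
drive_tool([
  [0,0,0,2,0,-20,0],
  [0,0,0,2,0,-40,0],
  [0,0,0,2,0,-52,0],
  [0,0,0,2,0,-52,0],
])

```text
time_s: 12.28
ee_pos: [553.1, 112.9, 55.7]
ee_rot: [87.1, 89.5, 1.2]
force: [-1.0, -0.2, 0.2]
gripper_width: 0.5
```

Call:
drive_tool([
  [0,0,0,-6,6,0,0],
  [0,0,0,-10,13,0,0],
  [0,0,0,-13,21,0,0],
  [0,0,0,-15,29,0,0],
  [0,0,0,-15,37,0,0],
  [0,0,0,-14,46,0,0],
  [0,0,0,-11,54,0,0],
  [0,0,0,-8,61,0,0],
  [0,0,0,-2,68,0,0],
  [0,0,0,4,73,0,0],
])

```text
time_s: 13.52
ee_pos: [557.4, 186.5, 55.5]
ee_rot: [87.6, 89.5, 1.7]
force: [-0.8, -1.8, -0.4]
gripper_width: 0.3
```

Call:
drive_tool([
  [0,0,0,5,3,0,0],
  [0,0,0,10,6,0,0],
  [0,0,0,16,8,0,0],
  [0,0,0,21,9,0,0],
  [0,0,0,27,10,0,0],
  [0,0,0,33,9,0,0],
  [0,0,0,39,9,0,0],
  [0,0,0,45,7,0,0],
  [0,0,0,50,5,0,0],
  [0,0,0,55,2,0,0],
])

```text
time_s: 14.78
ee_pos: [612.7, 188.4, 55.6]
ee_rot: [88.7, 89.5, 2.9]
force: [-1.4, 0.6, 0.3]
gripper_width: 0.6
```

Call:
drive_tool([
  [0,0,0,3,-2,0,0],
  [0,0,0,5,-4,0,0],
  [0,0,0,8,-6,0,0],
  [0,0,0,10,-9,0,0],
  [0,0,0,12,-11,0,0],
  [0,0,0,12,-11,0,0],
])

```text
time_s: 15.52
ee_pos: [624.5, 176.9, 55.4]
ee_rot: [85.3, 89.5, -0.6]
force: [-2.6, -0.1, 0.4]
gripper_width: -0.2
```

Call:
drive_tool([
  [0,0,0,2,-3,0,0],
  [0,0,0,4,-6,0,0],
  [0,0,0,5,-8.6,0,0],
  [0,0,0,5,-8.6,0,0],
])

```text
time_s: 16.02
ee_pos: [627.9, 168.2, 55.0]
ee_rot: [84.8, 89.7, -1.0]
force: [-5.4, 1.2, 0.9]
gripper_width: 0.4
```

```bash
python3 - <<'E'
from h import *
plan([570,120,250],-86)
look("w5",[("jaw",18),("wedge",0)])
E
```

```text
pos [627.9 168.2  55. ] z head -85.88 w 0.4 F [-5.4  1.2  0.9] t 16.025 q [ 14.  32.  91.  -0.  56. 100.]
shift [-57.9 -48.2 195. ] turns [[0.01, 0.27, -0.12], [-0.42, 0.01, 179.88]]
jaw []
wedge []
```

View pics/w5.png

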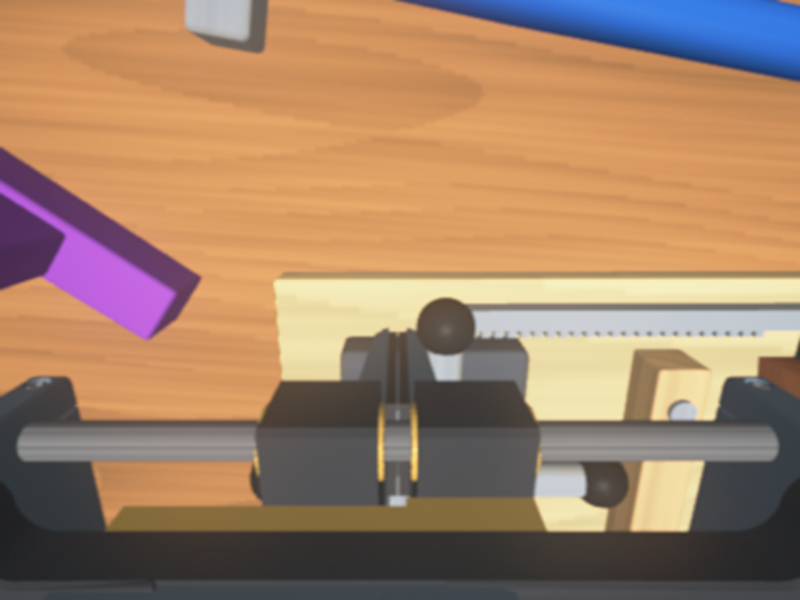

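```bash
python3 - <<'E'
from h import *
s=load("w5")
a=ray("wrist",np.array((446,326))*.64,70,s)[:2]-[586,148];print(a,np.hypot(*a),np.degrees(np.arctan2(a[1],a[0]))-4.05)
E
```

```text
[66.45281988  3.48993835] 66.54439825752203 -1.043728672406726
```

Call:
drive_tool([
  [0,0,0,-3,4,0,0],
  [0,0,0,-3,9,0,0],
  [0,0,0,-3,9,30,0],
  [0,0,0,-3,9,80,0],
  [0,0,0,-3,9,140,0],
  [0,0,0,-30,-40,180,0],
  [0,0,0,-50,-95,180,0],
  [0,0,0,-70,-150,180,0],
  [0,0,0,-90,-205,180,0],
  [0,0,0,-90,-205,180,91],
])

```text
time_s: 17.42
ee_pos: [537.4, -39.9, 235.9]
ee_rot: [72.9, 89.6, -13.2]
force: [0.0, 0.1, 0.6]
gripper_width: 7.5
```

```bash
python3 - <<'E'
from h import *
look("w6",[("jaw",18),("heel",18),("caul",18),("wedge",0),("strip",18)])
plan([430,-385,200],-86)
E
```

```text
jaw [(0.92, [569.5, -61.3]), (0.45, [495.6, -376.7])]
heel [(0.92, [565.3, 26.4])]
caul [(0.61, [569.2, -79.9])]
wedge [(0.64, [486.7, -394.1])]
strip [(0.72, [582.4, -149.7]), (0.59, [573.2, -109.6])]
pos [538.5 -35.5 234.9] z head -85.76 w 31.9 F [-0.4  0.4 -0.1] t 17.725 q [-5. 14. 92.  0. 73. 81.]
shift [-108.5 -349.5  -34.9] turns [[0.01, 0.29, -0.24], [-0.46, 0.01, 179.75]]
```

View pics/w6.png

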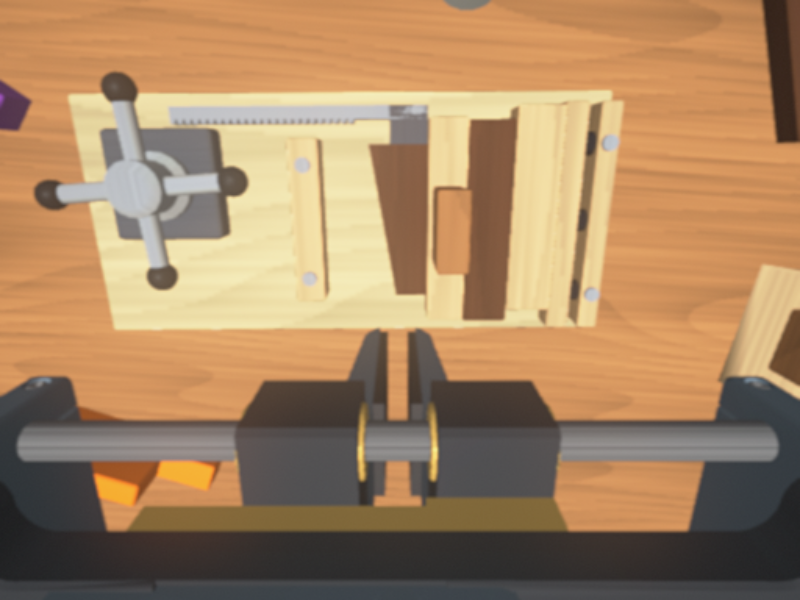

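The load is closed: jaw (front edge at x≈428), caul (428–470), both strips and the fence are all in contact. The gap runs from the heel (x≈324) to the jaw back (370–397). Jig corners are at (68,95), (611,92), (597,326) and (115,328).

```bash
python3 - <<'E'
from h import *
from scipy.optimize import least_squares
s=load("w6");print(s['ee_pos'])
f=lambda p,z:ray("wrist",np.array(p)*.64,z,s)[:2]
C=np.array([f(p,18) for p in [(68,95),(611,92),(597,326),(115,328)]])
J=np.array([[100,215],[100,-217],[-100,-217],[-100,215]])
rot=lambda a:np.array([[np.cos(a),-np.sin(a)],[np.sin(a),np.cos(a)]])
r=least_squares(lambda q:((J@rot(q[2]).T+q[:2])-C).ravel(),[500,0,0]);q=r.x
print("jig",q[:2],np.degrees(q[2]),r.fun.round(1))
inv=lambda p:(rot(q[2]).T@(np.array(p)-q[:2])).round(1)
print("heel face bottom",inv(f((323,140),18)),inv(f((327,300),18)),"top",inv(f((318,138),44)),"jaw front top",inv(f((429,146),44)),inv(f((427,294),44)),"back top",inv(f((370,145),44)),inv(f((397,295),44)))
print("caul grip c",inv(f((453,231),93)))
h=np.array([[f(p,70)] for p in [(118,88),(52,194),(233,181),(162,276)]])[:,0];hub=h.mean(0);print("hub",hub,inv(hub),[np.degrees(np.arctan2(*(d-hub)[::-1])-q[2]).round(1) for d in h])
E
```

```text
[537.42337897 -39.89637496 235.85634055]
jig [566.55400019   3.56525909] 4.469546094071376 [ 0.4 -1.2  2.9 -4.3 -0.5  7.6 -2.9 -2.1]
heel face bottom [63.9 17. ] [-72.3  21.4] top [64.5 16.8] jaw front top [ 57.9 -67.3] [-59.8 -66.8] back top [ 59.  -22.4] [-60.4 -41.7]
caul grip c [  0.6 -81.1]
hub [586.33611286 147.68361499] [ 31.  142.1] [np.float64(4.0), np.float64(93.4), np.float64(-86.7), np.float64(-176.5)]
```

Call:
drive_tool([
  [0,0,0,-18,-58,0,91],
  [0,0,0,-36,-116,0,91],
  [0,0,0,-54,-174,0,91],
  [0,0,0,-72,-232,0,91],
  [0,0,0,-90,-290,0,91],
  [0,0,0,-108,-350,-20,91],
  [0,0,0,-108,-350,-25,91],
  [0,0,0,-108,-350,-25,91],
])

```text
time_s: 18.73
ee_pos: [430.9, -384.7, 209.1]
ee_rot: [108.9, 89.7, 23.2]
force: [-0.9, 0.7, 0.2]
gripper_width: 91.0
```

```bash
python3 - <<'E'
from h import *
look("w7",[("wedge",0),("wedge_thin",15)])
plan([490,-390,200],-86)
E
```

```text
wedge [(0.9, [487.6, -392.7])]
wedge_thin [(0.89, [548.6, -401.3])]
pos [ 431.6 -384.2  210.5] z head -85.62 w 91.0 F [ 0.1 -0.2  0.4] t 18.875 q [-43.  19.  90.   0.  71.  43.]
shift [ 58.4  -5.8 -10.5] turns [[0.02, 0.34, -0.38], [-0.54, 0.03, 179.62]]
```

View pics/w7.png

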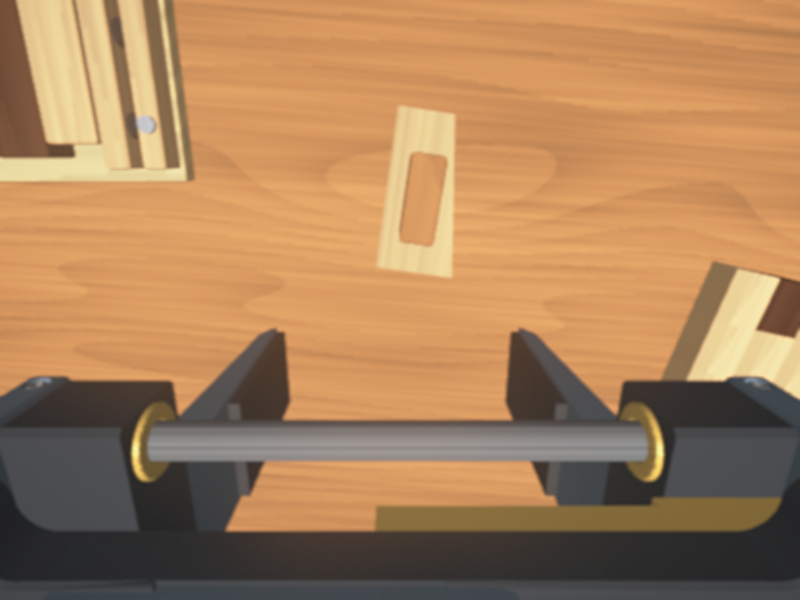

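The wedge's thin end runs from (399,106) to (456,114) and its thick end from (378,268) to (452,277). The straight face is on the left (+y, as needed), and the grip corners are at (413,152), (448,156), (433,246) and (400,243).

```bash
python3 - <<'E'
from h import *
s=load("w7")
f=lambda p,z:ray("wrist",np.array(p)*.64,z,s)[:2]
c=np.array([f(p,75) for p in [(413,152),(448,156),(433,246),(400,243)]]);a=(c[0]+c[1]-c[2]-c[3])/2
print(c.mean(0),np.hypot(*a),np.hypot(*(c[0]-c[1])),np.degrees(np.arctan2(a[1],a[0])))
b=np.array([f(p,30) for p in [(399,106),(456,114),(452,277),(378,268)]]);d=b[0]-b[3]
print(b.mean(0),np.hypot(*d),np.hypot(*(b[0]-b[1])),np.hypot(*(b[2]-b[3])),np.degrees(np.arctan2(d[1],d[0])))
y=np.radians(np.degrees(np.arctan2(d[1],d[0])));n=np.array([-np.sin(y),np.cos(y)]);print("origin from straight face",(b[0]+b[3])/2-25.5*n)
E
```

```text
[ 486.8022465  -398.24707308] 59.375405709269586 22.659634663310335 -3.7111752326089085
[ 486.44541223 -398.98586688] 120.28942888458575 41.341777997731455 59.384658581878575 -3.6059665179452685
origin from straight face [ 486.14499992 -399.28761384]
```

Call:
drive_tool([
  [0,0,-4,30,-8,-20,91],
  [0,0,-8,55,-14.3,-60,91],
  [0,0,-8,55,-14.3,-100,91],
  [0,0,-8,55,-14.3,-125,91],
  [0,0,-8,55,-14.3,-150,91],
  [0,0,-8,55,-14.3,-173,91],
  [0,0,-8,55,-14.3,-173,91],
  [0,0,-8,55,-14.3,-173,40],
  [0,0,-8,55,-14.3,-173,10],
  [0,0,-8,55,-14.3,-173,10],
], grip_force=40)

```text
time_s: 20.12
ee_pos: [487.1, -398.8, 38.5]
ee_rot: [75.4, 89.6, -18.2]
force: [0.8, -0.6, 0.0]
gripper_width: 63.9
```

Call:
drive_tool([
  [0,0,0,0,0,0,10],
  [0,0,0,0,0,0,10],
  [0,0,0,0,0,0,10],
  [0,0,0,0,0,0,10],
  [0,0,0,0,0,0,10],
  [0,0,0,0,0,0,10],
])

```text
time_s: 20.88
ee_pos: [487.0, -398.6, 38.5]
ee_rot: [78.2, 89.6, -15.4]
force: [-0.2, 1.4, 0.0]
gripper_width: 23.9
```

```bash
python3 - <<'E'
from h import *
a=np.radians(4.05);Rj=np.array([[np.cos(a),-np.sin(a)],[np.sin(a),np.cos(a)]])
for p in [(-73,-15),(-73,-12.5),(-18,-12.5),(0,-12.5),(-94,-12)]:print(p,(Rj@np.array(p)+[566.1,7.3]).round(1))
plan([490,-390,200],-86)
E
```

```text
(-73, -15) [494.3 -12.8]
(-73, -12.5) [494.2 -10.3]
(-18, -12.5) [549.   -6.4]
(0, -12.5) [567.   -5.2]
(-94, -12) [473.2 -11.3]
pos [ 487.  -398.6   38.5] z head -93.62 w 23.9 F [-0.2  1.4  0. ] t 20.875 q [-40.  31.  95.   0.  53.  53.]
shift [  3.    8.6 161.5] turns [[0.08, 0.4, 7.62], [0.61, -0.12, -172.38]]
```

Call:
drive_tool([
  [0,0,0,0,0,30,10],
  [0,0,0,0,0,80,10],
  [0,0,0,0,0,130,10],
  [0,0,4,0,40,152,10],
  [0,0,7.7,0,95,152,10],
  [0,0,7.7,0,150,152,10],
  [0,0,7.7,0,205,152,10],
  [0,0,7.7,0,260,152,10],
  [0,0,7.7,0,315,152,10],
  [0,0,7.7,0,360,152,10],
])

```text
time_s: 22.12
ee_pos: [486.5, -36.7, 190.2]
ee_rot: [78.5, 89.6, -7.4]
force: [0.5, -1.1, -1.4]
gripper_width: 23.8
```

Call:
drive_tool([
  [0,0,0,4,26,0,10],
  [0,0,0,4,26,-30,10],
  [0,0,0,4,26,-60,10],
  [0,0,0,4,26,-75,10],
  [0,0,0,4,26,-75,10],
  [0,0,0,4,26,-75,10],
])

```text
time_s: 22.88
ee_pos: [491.4, -10.9, 116.2]
ee_rot: [79.4, 89.5, -6.5]
force: [0.7, -0.6, -1.6]
gripper_width: 24.0
```

```bash
python3 - <<'E'
from h import *
look("w8",[])
plan([494.3,-12.8,57],-85.95)
E
```

```text
pos [491.5 -10.9 116.4] z head -85.89 w 23.5 F [-1.3  0.1 -1.8] t 22.925 q [ -3.  16. 109.  -0.  55.  83.]
shift [  2.8  -1.9 -59.4] turns [[0.06, 0.54, -0.06], [-0.85, 0.1, 179.94]]
```

View pics/w8.png

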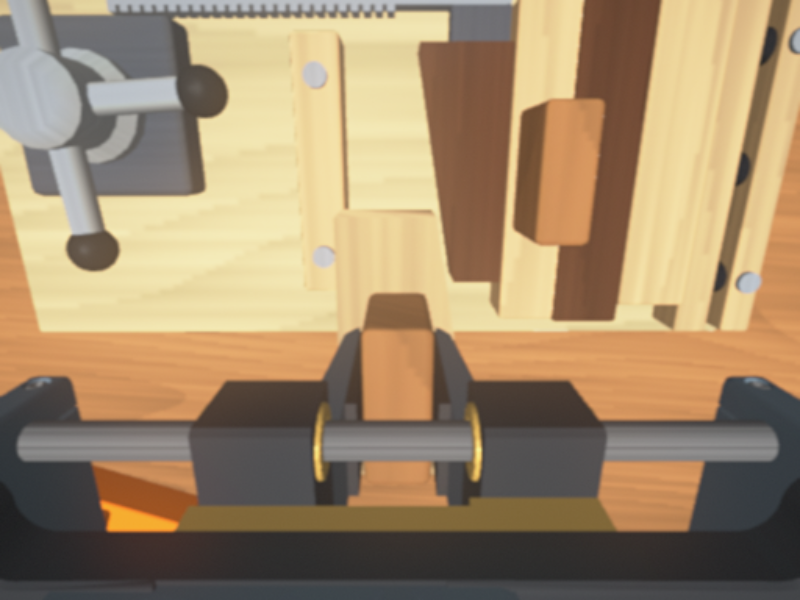

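The wedge's thin end (337–432, row 213) hovers above the gap mouth between the heel (right edge ≈343) and the jaw's back ((420,43) to (452,278)). Checking numerically.

```bash
python3 - <<'E'
from h import *
s=load("w8")
a=np.radians(4.05);Rj=np.array([[np.cos(a),-np.sin(a)],[np.sin(a),np.cos(a)]])
f=lambda p,z:(Rj.T@(ray("wrist",np.array(p)*.64,z,s)[:2]-[566.1,7.3])).round(1)
for n,p,z in [("thin+y",(337,213),108),("thin-y",(432,213),108),("heel far top",(340,38),44),("heel face bottom?",(346,190),18),("jaw back far",(420,43),44),("jaw back near",(452,278),44),("jaw front near",(500,283),44),("jaw front far",(515,43),44),("bed near L",(42,331),18),("bed near R",(746,330),18),("hubball-y",(203,91),70),("ball-x",(93,250),70)]: print(n,f(p,z))
E
```

```text
thin+y [-14.1  10.2]
thin-y [-14.1 -27. ]
heel far top [61.5 13.9]
heel face bottom? [-11.3  16.1]
jaw back far [ 59.4 -24.4]
jaw back near [-57.2 -44. ]
jaw front near [-60.1 -70.8]
jaw front far [ 59.5 -70.1]
bed near L [-98.9 211.9]
bed near R [ -98.1 -235.8]
hubball-y [34.7 72.2]
ball-x [-36.4 134.3]
```

Call:
drive_tool([
  [0,0,0,2.5,-1.9,-15,10],
  [0,0,0,2.5,-1.9,-30,10],
  [0,0,0,2.5,-1.9,-42,10],
  [0,0,0,2.5,-1.9,-52,10],
  [0,0,0,2.5,-1.9,-59,10],
  [0,0,0,2.5,-1.9,-59.5,10],
  [0,0,0,2.5,-1.9,-59.5,10],
])

```text
time_s: 23.8
ee_pos: [494.1, -12.8, 56.9]
ee_rot: [79.7, 89.4, -6.2]
force: [0.7, 0.3, -1.2]
gripper_width: 23.9
```

```bash
python3 - <<'E'
from h import *
plan([547,-6.6,56.5],-85.95)
E
```

```text
pos [494.1 -12.8  56.9] z head -85.89 w 23.9 F [ 0.7  0.3 -1.2] t 23.8 q [ -3.  20. 113.  -0.  46.  83.]
shift [52.9  6.2 -0.4] turns [[0.06, 0.56, -0.06], [-0.87, 0.1, 179.94]]
```

Call:
drive_tool([
  [0,0,0,7,0.7,0,10],
  [0,0,0,14,1.4,0,10],
  [0,0,0,21,2.1,0,10],
  [0,0,0,28,2.9,0,10],
  [0,0,0,35,3.8,0,10],
  [0,0,0,41,4.7,0,10],
  [0,0,0,46,5.5,0,10],
  [0,0,0,50,5.9,0,10],
  [0,0,0,50,5.9,0,10],
])

```text
time_s: 24.92
ee_pos: [544.1, -6.4, 56.7]
ee_rot: [83.8, 89.5, -2.0]
force: [0.3, 2.9, -2.4]
gripper_width: 23.8
```

Call:
drive_tool([
  [0,0,0,4,0.6,0,10],
  [0,0,0,7,1.2,0,10],
  [0,0,0,7,1.2,0,10],
])

```text
time_s: 25.3
ee_pos: [551.0, -4.8, 56.5]
ee_rot: [88.3, 89.5, 2.4]
force: [-0.5, 4.2, -3.1]
gripper_width: 24.0
```

Call:
drive_tool([
  [0,0,0,0,0,0,50],
  [0,0,0,0,0,0,50],
  [0,0,0,0,0,0,50],
  [0,0,0,0,0,30,50],
  [0,0,0,0,0,70,50],
  [0,0,0,-30,-3,70,20],
  [0,0,0,-70,-6,70,0],
  [0,0,0,-90,-7.7,70,0],
  [0,0,0,-90,-7.7,40,0],
  [0,0,0,-90,-7.7,40,0],
])

```text
time_s: 26.55
ee_pos: [459.5, -12.6, 95.5]
ee_rot: [89.7, 89.7, 3.8]
force: [0.4, 0.6, -0.5]
gripper_width: 3.0
```

```bash
python3 - <<'E'
from h import *
look("w9",[])
plan([461,-12.5,27],-85.95)
E
```

```text
pos [460.8 -12.6  96.5] z head -85.9 w 1.0 F [0.2 1.  0.4] t 26.6 q [ -3.  15. 114.   0.  51.  83.]
shift [  0.2   0.1 -69.5] turns [[-0.01, 0.45, -0.05], [-0.7, -0.02, 179.94]]
```

View pics/w9.png

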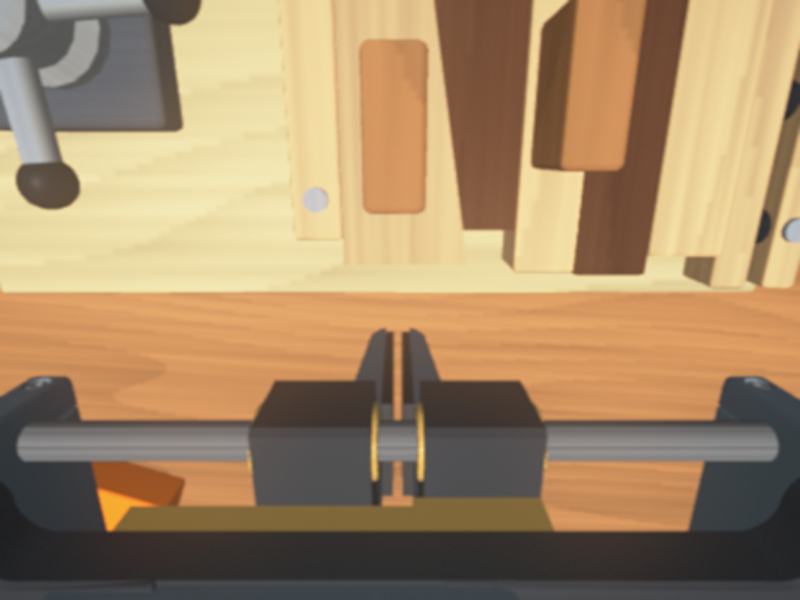

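The wedge lies flat against heel and jaw (rear end at row 263). Now I push it from behind with closed fingers.

Call:
drive_tool([
  [0,0,0,0,0,-25,0],
  [0,0,0,0,0,-50,0],
  [0,0,0,0,0,-68,0],
  [0,0,0,0,0,-68,0],
  [0,0,0,6,0.4,-68,0],
  [0,0,0,12,0.9,-68,0],
  [0,0,0,16,1.1,-68,0],
  [0,0,0,19,1.3,-68,0],
])

```text
time_s: 27.6
ee_pos: [478.4, -11.3, 28.5]
ee_rot: [88.5, 89.8, 2.6]
force: [-6.2, -0.5, 4.3]
gripper_width: 0.3
```

Call:
drive_tool([
  [0,0,0,3,0.2,0,0],
  [0,0,0,6,0.4,0,0],
  [0,0,0,6,0.4,0,0],
])

```text
time_s: 27.98
ee_pos: [478.3, -11.0, 27.6]
ee_rot: [-93.7, 89.5, -179.5]
force: [-11.3, -2.5, 7.1]
gripper_width: 0.5
```

Call:
drive_tool([
  [0,0,0,2,0.15,0,0],
  [0,0,0,4,0.3,0,0],
  [0,0,0,4,0.3,0,0],
])

```text
time_s: 28.35
ee_pos: [478.2, -10.9, 27.0]
ee_rot: [-93.0, 89.0, -178.8]
force: [-9.0, -0.7, 5.0]
gripper_width: 0.5
```

Call:
drive_tool([
  [0,0,0,4,0.3,1,0],
  [0,0,0,8,0.6,1,0],
  [0,0,0,11,0.8,1,0],
  [0,0,0,11,0.8,1,0],
])

```text
time_s: 28.85
ee_pos: [480.2, -10.7, 27.0]
ee_rot: [-92.3, 87.9, -178.1]
force: [-17.4, -3.3, 11.1]
gripper_width: 0.2
```

Call:
drive_tool([
  [0,0,0,5,0.4,2,0],
  [0,0,0,10,0.7,4,0],
  [0,0,0,15,1.1,5,0],
  [0,0,0,16,1.1,5,0],
  [0,0,0,16,1.1,5,0],
])

```text
time_s: 29.48
ee_pos: [485.9, -10.1, 29.5]
ee_rot: [-92.2, 86.6, -178.0]
force: [-17.7, -3.9, 0.8]
gripper_width: 0.3
```

```bash
python3 - <<'E'
from h import *
plan([461,-12.5,27],-85.95);print(tz(state()).round(3))
E
```

```text
pos [485.9 -10.1  29.5] z head -85.73 w 0.3 F [-17.7  -3.9   0.8] t 29.475 q [ -2.  23. 113.  -0.  47.  84.]
shift [-24.9  -2.4  -2.5] turns [[0.11, -3.42, -0.22], [5.36, 0.18, 179.7]]
[[-0.06   0.995  0.074]
 [-0.002  0.074 -0.997]
 [-0.998 -0.06  -0.002]]
```

Call:
drive_tool([
  [0,-1,0,5,0.4,1,0],
  [0,-2,0,10,0.7,2,0],
  [0,-3,0,14,1,2,0],
  [0,-3,0,16,1.1,2,0],
  [0,-3,0,16,1.1,2,0],
])

```text
time_s: 30.1
ee_pos: [489.2, -9.9, 28.3]
ee_rot: [-88.5, 88.0, -174.2]
force: [-20.8, -5.3, 1.8]
gripper_width: -0.2
```

Call:
drive_tool([
  [0,-1,0,5,0.4,1,0],
  [0,-2,0,10,0.7,2,0],
  [0,-2,0,15,1,3,0],
  [0,-2,0,20,1.4,3,0],
  [0,-2,0,20,1.4,3,0],
])

```text
time_s: 30.72
ee_pos: [494.4, -9.6, 27.5]
ee_rot: [-85.3, 88.1, -170.9]
force: [-23.5, -5.6, 1.4]
gripper_width: 0.9
```

Call:
drive_tool([
  [0,-1,0,6,0.4,1,0],
  [0,-2,0,12,0.8,2,0],
  [0,-2,0,18,1.2,3,0],
  [0,-2,0,21,1.4,3,0],
  [0,-2,0,21,1.4,3,0],
])

```text
time_s: 31.35
ee_pos: [496.5, -9.4, 26.9]
ee_rot: [-83.8, 87.8, -169.3]
force: [-31.9, -7.8, 12.8]
gripper_width: 0.4
```

Firmly jammed at about 32 N (only 2 mm more travel). I back off, rise and check that it stays.

Call:
drive_tool([
  [0,0,0,-8,-0.6,0,0],
  [0,0,0,-30,-2,0,0],
  [0,0,0,-60,-4,20,0],
  [0,0,0,-60,-4,70,0],
  [0,0,0,-60,-4,130,0],
  [0,0,0,-40,-4,190,0],
  [0,0,0,-10,-4,210,0],
  [0,0,0,0,-4,210,0],
  [0,0,0,0,-4,210,0],
  [0,0,0,0,-4,210,0],
])

```text
time_s: 32.6
ee_pos: [494.9, -13.3, 235.2]
ee_rot: [-85.1, 87.6, -170.6]
force: [-0.6, 0.6, -0.0]
gripper_width: 0.4
```

```bash
python3 - <<'E'
from h import *
s=look("w10",[])
plan([0,0,0],-86)
E
```

```text
pos [495.1 -13.3 235.5] z head -85.51 w 0.4 F [ 0.8 -0.5 -1.4] t 32.65 q [-3. 12. 96. -1. 75. 83.]
shift [-495.1   13.3 -235.5] turns [[0.39, -2.37, -0.48], [3.71, 0.61, 179.48]]
```

```bash
python3 - <<'E'
from h import *
a=np.radians(4.05);Rj=np.array([[np.cos(a),-np.sin(a)],[np.sin(a),np.cos(a)]])
s=load("w10")
f=lambda p,z:(Rj.T@(ray("wrist",p,z,s)[:2]-[566.1,7.3])).round(1).tolist()
im=cv2.imread("pics/w10.png")
hsv=cv2.cvtColor(im,cv2.COLOR_BGR2HSV)
for y,x in[(231,453),(130,394)]:pass
# colour of the grip top taken from the w9 picture
ref=cv2.imread("pics/w9.png")[100:160,380:410].reshape(-1,3).mean(0)
m=(np.abs(im.astype(float)-ref).max(2)<14).astype(np.uint8)
r=proj("wrist",np.array([[566,7,93]]),s)[0]/.64
m=cv2.morphologyEx(m,cv2.MORPH_OPEN,np.ones((5,5)))
n,_,st,ce=cv2.connectedComponentsWithStats(m)
print("jig origin px",r)
for k in range(1,n):
    if st[k,4]>300: print(st[k].tolist(),"jig@93",f(ce[k]*.64,93))
for l,z in [("wedge",18),("wedge_thin",33),("jaw",18),("caul",18),("strip",18),("heel",18)]:
    print(l,[(round(d['p'],2),f(np.array(d['location'])*[512,384],z)) for d in place_of("wrist",l)[:3]])
E
```

```text
jig origin px [373.08663385 162.1951647 ]
[23, 0, 131, 54, 3212] jig@93 [79.3, 174.0]
[194, 0, 606, 118, 18149] jig@93 [72.2, -152.1]
[17, 56, 78, 18, 657] jig@93 [56.8, 189.4]
[0, 103, 800, 315, 114189] jig@93 [-92.4, -35.1]
[372, 103, 36, 95, 3205] jig@93 [7.3, -10.7]
[667, 112, 133, 22, 1490] jig@93 [25.4, -225.8]
[489, 115, 37, 94, 2866] jig@93 [0.7, -87.7]
[78, 397, 22, 22, 326] jig@93 [-188.1, 227.7]
[94, 462, 165, 42, 5368] jig@93 [-259.4, 163.1]
[536, 462, 165, 67, 9715] jig@93 [-272.4, -207.4]
wedge [(0.62, [-0.5, 17.7]), (0.56, [6.5, -8.9])]
wedge_thin [(0.77, [65.6, -9.5])]
jaw [(0.93, [-1.8, -72.0])]
caul [(0.73, [-214.9, 206.5]), (0.7, [-2.7, -90.2])]
strip [(0.98, [-0.5, -119.1]), (0.68, [9.0, -157.6])]
heel [(0.86, [2.9, 14.5])]
```

```bash
python3 -c "
from h import *
print(env.job_done())"
```

```text
the job is handed in; nothing more can be done
None
```

The job is done and handed in at about 33 s, with the robot touching nothing.

- **Caul:** I stood it in the bay and let go of it. I then pushed the capstan round to about 3.16 rad, and it sprang back to about 3.07. The jaw had closed caul and strips up against the fence.
- **Wedge:** I lowered it into the gap thin end first and let go. I then drove it in from behind with closed fingers. The push reached about 32 N, with only 2 mm of travel in the last stroke.

**Last check after backing off:**
- **Wedge:** it stayed in place, with its grip at jig (7, -10.7), about 25 mm past the touch point and inside the 6 to 30 mm jam range.
- **Caul:** its grip is at y ≈ -88, which means the load is squeezed about 4 mm.
- **Jaw:** its front face is at y ≈ -72.

**What disagreed or was missing:**
- The networks gave one wrong wedge candidate, near the heel, and a wrong caul candidate on a look-alike.
- The picture limit was used up, so this last check was by colour blobs and the networks, not by eye.
- I did not look again at the glue, hammer and offcut at the end, but no move went near them.

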